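Put the edge-finishing tools back in their own holders

ROBOT

A 7-joint arm with a two-finger parallel gripper is mounted at the origin on a cart in front of the work surface, level with it; the furniture and walls round the work are solid. World frame = base frame: x ahead of the robot, y to its left, z up, the work surface at z = 0. Lengths are in m, angles in degrees, forces in N, time in s.
With the tool pointing down it reaches from about 0.425 to 1.025 m from the base axis. Payload 9.4 kg.
Tool frame: the origin (TCP) lies at the very end of the fingers, on their centre line; the grasp point (between the pads) lies 19 mm behind it; z points along the fingers, y is the line along which they close (so a half turn about z gives the same grasp; the last joint's range is limited). The gripper opens to 93 mm and grips with 3 to 60 N. Pads are 15 mm wide; open, the fingers measure 128 mm over their backs; the gripper's body (75 mm by 188 mm) begins 65 mm behind the grasp point.
Start: joints at [64.819, 34.337, -0.143, 91.639, 0.103, 54.024, -4.572], TCP at [0.257, -0.678, 0.219] pointing down, gripper open.
Joint ranges: [-147.43, 147.43], [-19.82, 112.94], [-74.19, 73.91], [6.32, 146.72], [-59.91, 239.91], [6.04, 106.73], [-150.56, 150.56]. Speed limits (degrees/s): [127.2, 127.2, 172.46, 172.46, 180, 180, 180].

INTERFACE

Orientations are given as [roll, pitch, yaw] about the fixed x, y, z axes, in that order (R = Rz(yaw) Ry(pitch) Rx(roll)).
In Python, from rig import robot gives the robot as it stands. The module is installed in compiled form; this text tells all that it offers.
- The arm moves only by the shell command python3 -m handwheel 'ROWS'. ROWS is JSON, a list of rows, each a list of 3 entries, a list of its own where there are three numbers: the shift along the tool's x, y, z in mm, then the turn, a rotation vector about the tool's x, y, z in degrees, then the opening, from 0 (shut) to 1 (fully open). A call has 1 to 8 rows; each row is the pose to reach, as a shift and turn from the pose commanded when the call began, along the tool's axes at that moment; what a row does not reach only later rows make up. A row lasts 1/10 s, in which the tool goes at most 50 mm and 8.59 degrees, less where a joint would pass 70% of its speed; a pose out of reach is approached as far as the arm can. A call with a gripper value outside its range is refused whole. The fingers move at their own pace and stop on an object; the grip force is fixed at half the most. Time passes only in rows, so rows that repeat a pose let the fingers close. It gives the time, the measured TCP pose, the force, the opening and the grip force at its end, in the units of the state.
- robot.sense(): the state, without advancing time (a new reading comes with each control period).
- robot.get_image(name): name is "side" or "top"; returns a dict with "frame" (400x640x3 uint8, blue, green, red), "range_z" (400x640 float32, m along the optical axis (not along the pixel's ray), 0 where there is no reading), "fx", "fy", "cx", "cy" (pixels), "D" ([k1, k2, p1, p2, k3] as OpenCV has them; the pictures are not rectified), "R" (3x3) and "t" (3): a world point X has camera coordinates R X + t. Camera axes: x right, y down, z forward; pixel columns grow to the right and rows downward; lengths in m; the calibration is good to about 2 mm. A picture is of the moment at which its call begins.
- robot.hand_in(): hands the job in; it is judged then, once.
The state is a dict: "time_s": time; "q": joint angles; "joint_vel": joint speeds; "joint_efforts": joint torques, N m; "ee_pos": TCP position; "tcp_rot": TCP orientation; "contact_force": force on the tool from outside, world axes, zero at the start; "wrist_torque": the same for the moment, N m; "width": finger opening in m; "grasp_force": force on a finger pad.
Only numpy, scipy, OpenCV 4.12 (cv2) and the standard library are available. Lean on these libraries where they do the work, as an engineer would, in place of code of your own. Each camera call takes 0.05 s, during which the arm holds its last target. There are 200 camera calls.

TASK

Put the four finishing tools away, each in the holder made for it: the cork sanding block in the shorter rectangular tray, the bristle brush in the longer rectangular tray, the round dauber in the round cup, and the metal marking plate flat on the wooden base with both its holes over the two dowels. Each must lie fully down on the floor of its holder, the same way up as it lay before, let go and at rest.

Things in the scene. Friction and masses are not known exactly. Their poses are not given: they have to be found in the camera images.
- sanding_block_center (a point): Brown cork sanding block, grey paper underneath, a plain rounded brick 49 (x) x 80 (y) x 26 (z) mm, loose, lying flat. The point is its centre, 13 mm above its underside; z up, y along its long side. It goes in the shorter tray.
- brush_center (a point): Wooden block brush lying bristles up, loose. The wooden body is 46 (x) x 100 (y) x 26 (z) mm and is what can be gripped; the dark bristles above it reach 43 mm and do not obstruct fingers. The point is the centre of the wooden body, 13 mm above its underside; z up, y along its long side. It goes in the longer tray.
- dabber_center (a point): Round bristle dauber standing on its wooden foot, loose. The foot is 36 mm in diameter and 20 mm high and is what can be gripped; bristles above it reach 36 mm. The point is on its axis, 10 mm above its underside; z up, yaw does not matter. It goes in the round cup.
- template_grip (a point): Loose flat bare steel plate 56 (x) x 100 (y) x 6 mm, with a dark wooden grip bar 20 (x) x 40 (y) mm on its middle, up to 34 mm above the underside (grip across x). Two through holes, 17 mm diameter, at local y = +-36 mm. The point is on the centre line, inside the grip, 20 mm above the underside; z up, y along its long side. Goes on the dowel base, either end at either dowel.
- short_tray_floor (a point): The shorter open wooden tray, fixed on the work board: recess 65 (x) x 96 (y) mm, rim 5 mm thick and 8 mm above the board (5 mm above the recess floor). All lies on a green work board, top at z = 18 mm. The point is the centre of the recess floor, 3 mm above the board; z up, y along its long side.
- long_tray_floor (a point): The longer open wooden tray, fixed on the work board: recess 62 (x) x 116 (y) mm, rim 5 mm thick and 8 mm above the board (5 mm above the recess floor). The point is the centre of the recess floor, 3 mm above the board; z up, y along its long side.
- round_cup_floor (a point): Low round wooden cup, fixed on the work board: inside diameter 52 mm, rim 5 mm thick and 8 mm above the board (5 mm above its floor). The point is the centre of its floor, 3 mm above the board; z up.
- dowel_base_top (a point): Wooden base block 60 (x) x 110 (y) x 12 mm, fixed on the work board, with two upright steel dowels at local y = +-36 mm: each 10 mm in diameter, cylindrical for 12 mm above the block and then tapering to a 3 mm tip 24 mm above the block. The point is the centre of the block's top face, 12 mm above the board; z up, y along its long side.

How it is judged:
By the outcome, as a careful person would: the job done as asked, in the order asked, and still so for the second after the job is handed in, with the robot touching nothing.
It also fails if it takes over 115 s, if anything falls off the work surface, if the arm or the gripper's body presses on something with over 40 N, if the wrist force passes 120 N, or if a joint passes its speed limit or range.

## Working session

There is one attempt and no reset: what is moved stays moved. The work goes in short steps, Python scripts to look and compute and a shell command to move; the robot and the scene stay as the last step left them, time stands still between calls to the robot, and variables do not carry over. Pictures are saved under pics/ and viewed, at most 14 in all, crops included, and the job is handed in when it is done.

```bash
mkdir -p pics
cat > h.py <<'E'
import numpy as np, cv2
from rig import robot
def grab(n,tag=None):
    d=robot.get_image(n)
    if tag: cv2.imwrite(f'pics/{tag}.png',d['frame'])
    np.save(f'{n}.npy',d,allow_pickle=True); return d
def load(n): return np.load(f'{n}.npy',allow_pickle=True).item()
def K(d): return np.array([[d['fx'],0,d['cx']],[0,d['fy'],d['cy']],[0,0,1.]])
def onplane(d,px,z):
    u=cv2.undistortPoints(np.array(px,float).reshape(-1,1,2),K(d),np.array(d['D'],float))[:,0]
    r=np.c_[u,np.ones(len(u))]@np.array(d['R']); c=-np.array(d['R']).T@np.array(d['t'])
    return c+r*((z-c[2])/r[:,2])[:,None]
def proj(d,X):
    return cv2.projectPoints(np.array(X,float).reshape(-1,1,3),cv2.Rodrigues(np.array(d['R'],float))[0],np.array(d['t'],float),K(d),np.array(d['D'],float))[0][:,0]
E
python3 - <<'E'
from h import *
s=robot.sense(); print({k:np.round(v,3).tolist() for k,v in s.items()})
for n in('top','side'):
    d=grab(n,n+'0'); print(n,-np.array(d['R']).T@d['t'],np.round(d['R'],3).tolist(),d['fx'],d['D'])
E
```

```text
{'time_s': 0.0, 'q': [64.818, 34.384, -0.146, 91.679, 0.102, 54.022, -4.57], 'joint_vel': [-0.026, -0.07, -0.03, -0.027, 0.031, 0.075, -0.029], 'joint_efforts': [-0.0, -76.508, 1.497, -25.235, -0.053, 0.017, 0.0], 'ee_pos': [0.257, -0.677, 0.218], 'tcp_rot': [-179.915, 0.007, 20.793], 'contact_force': [-0.108, -0.178, -0.724], 'wrist_torque': [-0.031, -0.003, -0.026], 'grasp_force': 0.0, 'width': 0.093}
top [ 0.33207772 -0.08216017  1.1550471 ] [[0.017, -1.0, 0.013], [-0.986, -0.019, -0.167], [0.167, -0.01, -0.986]] 445.1840349933382 [-0.03793187  0.          0.          0.          0.        ]
side [0.42459622 0.69086289 0.56607212] [[-0.994, -0.11, 0.006], [-0.066, 0.545, -0.836], [0.088, -0.831, -0.549]] 382.1664507514436 [-0.00801054  0.          0.          0.          0.        ]
```

View pics/top0.png

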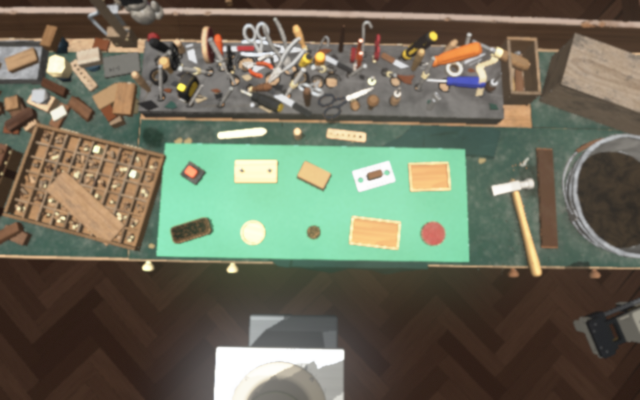

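View pics/side0.png

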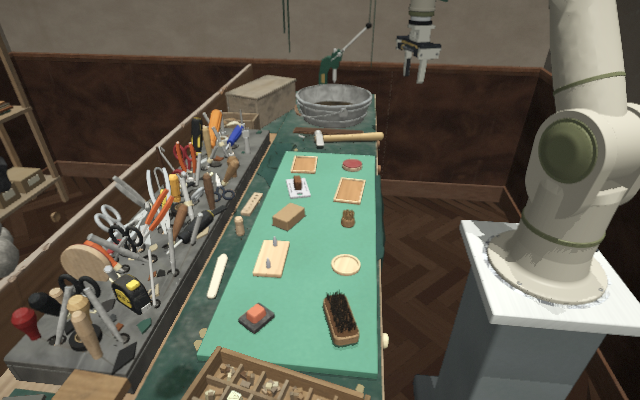

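The top view shows, left to right: brush at (191,230), cup (253,232), dauber (314,232), a tray at (375,233) and a red disc (433,233). In the upper row are a dark/red block (193,173), dowel base (256,171), cork block (314,176), plate (374,176) and the other tray (430,177). The side view confirms this. I'll enlarge the board.

Run:
```python
from h import *
f=load('top')['frame']; cv2.imwrite('pics/crop1.png',cv2.resize(f[140:265,155:475],None,fx=2.5,fy=2.5,interpolation=cv2.INTER_CUBIC))
d=load('top')
hsv=cv2.cvtColor(f,cv2.COLOR_BGR2HSV)
m=((cv2.inRange(hsv,(65,90,60),(90,255,255))==0)*255).astype(np.uint8)
roi=np.zeros_like(m); roi[148:258,165:466]=255; m&=roi
cs,_=cv2.findContours(m,cv2.RETR_EXTERNAL,cv2.CHAIN_APPROX_NONE)
for c in cs:
    if cv2.contourArea(c)<60: continue
    for z in (.018,.044):
        p=onplane(d,c[:,0],z)[:,:2]*1000
        (x,y),(w,h),a=cv2.minAreaRect(p.astype(np.float32))
        if w>h: w,h,a=h,w,a-90
        print(z,np.round(c[:,0].mean(0)),round(x,1),round(y,1),'wh',round(w,1),round(h,1),'long-axis yaw',round(a+90,1)%180)
```

```text
0.018 [313. 232.] 442.4 -78.7 wh 35.9 38.5 long-axis yaw 1.1
0.044 [313. 232.] 439.9 -78.8 wh 35.1 37.6 long-axis yaw 1.1
0.018 [431. 233.] 444.2 -386.2 wh 71.6 73.0 long-axis yaw 117.1
0.044 [431. 233.] 441.7 -379.3 wh 70.0 71.3 long-axis yaw 117.1
0.018 [252. 231.] 438.5 76.5 wh 72.5 73.5 long-axis yaw 9.3
0.044 [252. 231.] 436.0 72.8 wh 70.8 71.8 long-axis yaw 9.3
0.018 [190. 230.] 440.9 235.9 wh 53.2 109.7 long-axis yaw 108.7
0.044 [190. 230.] 438.4 228.6 wh 52.0 107.2 long-axis yaw 108.7
0.018 [192. 172.] 591.2 240.3 wh 47.2 56.9 long-axis yaw 56.5
0.044 [192. 172.] 585.3 232.9 wh 46.1 55.6 long-axis yaw 56.5
0.018 [313. 175.] 590.4 -76.4 wh 61.4 88.3 long-axis yaw 65.4
0.044 [313. 175.] 584.5 -76.5 wh 60.0 86.2 long-axis yaw 65.4
0.018 [392. 200.] 517.1 -285.5 wh 241.7 312.6 long-axis yaw 90.3
0.044 [392. 200.] 512.8 -280.8 wh 236.1 305.4 long-axis yaw 90.3
0.018 [255. 171.] 598.3 75.8 wh 69.8 120.3 long-axis yaw 91.1
0.044 [255. 171.] 592.3 72.1 wh 68.2 117.5 long-axis yaw 91.1
```

View pics/crop1.png

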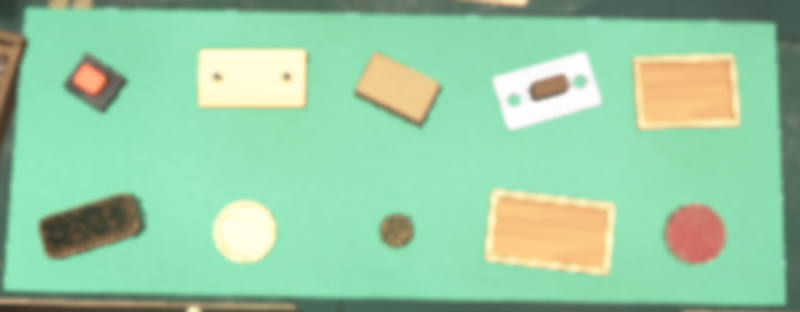

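The crop confirms the layout: the plate's two holes show green, and the dowels are at about (217,76) and (287,76) in the crop. The left dark/red item and the red disc aren't part of the job. Next I'll measure to subpixel accuracy with a G−R mask, taking the silhouette at mid-height.

```bash
cat > meas.py <<'E'
from h import *
ZM=dict(brush=.0355,cup=.022,dab=.036,long=.022,base=.024,block=.031,plate=.021,short=.022)
def blobs(d,roi,S=4):
    f=d['frame'].astype(np.float32); s=f[...,1]-f[...,2]
    x0,y0,x1,y1=roi; g=cv2.resize(s[y0:y1,x0:x1],None,fx=S,fy=S,interpolation=cv2.INTER_CUBIC)
    m=(g<45).astype(np.uint8); out=[]
    for c in cv2.findContours(m,cv2.RETR_CCOMP,cv2.CHAIN_APPROX_NONE)[0]:
        if cv2.contourArea(c)>S*S*12: out.append((c[:,0]+.5)/S-.5+[x0,y0])
    return out
def rect(d,c,z):
    p=onplane(d,c,z)[:,:2]*1000
    (x,y),(w,h),a=cv2.minAreaRect(p.astype(np.float32))
    if w>h: w,h,a=h,w,a-90
    M=cv2.moments(p.astype(np.float32).reshape(-1,1,2))
    th=.5*np.degrees(np.arctan2(2*M['mu11'],M['mu20']-M['mu02']))
    return np.round([x,y,M['m10']/M['m00'],M['m01']/M['m00'],w,h,(a+90)%180,th%180],1)
E
python3 - <<'E'
from meas import *
d=load('top')
C=dict(brush=(191,230),cup=(253,232),dab=(314,232),long=(375,233),base=(256,171),block=(314,176),plate=(374,176),short=(430,177))
for c in blobs(d,(162,148,466,258)):
    m=c.mean(0); k=[n for n in C if np.hypot(*(m-C[n]))<18]
    if k: print(k[0],np.round(m,1),rect(d,c,ZM[k[0]]))
f=d['frame'].astype(int); print(f[200,300],f[175,314],f[200,420])
# heights from range
for n,(u,v) in C.items(): print(n, round(float(d['range_z'][v,u]),4), end=' ')
X=np.array(d['R']).T@(0) if 0 else 0
d=load('side')
C2=dict(brush=(340,318),cup=(346,265),dab=(348,218),long=(350,190),base=(272,258),block=(289,216),plate=(298,188),short=(304,164))
for c in blobs(d,(205,155,378,362)):
    m=c.mean(0); k=[n for n in C2 if np.hypot(*(m-C2[n]))<14]
    if k: print('side',k[0],np.round(m,1),rect(d,c,ZM[k[0]]))
E
```

```text
dab [313.1 231.8] [439.8 -79.1 439.8 -79.2  34.   34.1   1.1 129.3]
cup [252.5 232.2] [437.6  75.4 437.5  75.4  65.1  65.8  91.1  51. ]
brush [190.7 230.1] [438.6 229.1 438.5 229.2  47.7 104.2 108.5 108. ]
long [374.5 232.4] [ 442.7 -236.1  442.7 -236.2   78.1  132.2   84.2   84.2]
short [428.9 176.3] [ 592.9 -380.   592.9 -379.9   81.8  113.    92.9   92.8]
plate [373.3 176. ] [ 590.5 -233.5  590.5 -233.5   61.7  105.9  107.2  107.4]
plate [360.1 179.7] [ 579.6 -198.9  579.6 -198.9   11.3   11.8   91.2   94.8]
plate [386.3 172.3] [ 600.8 -267.7  600.9 -267.6   11.4   12.1   44.8   80.8]
block [313.6 175.2] [587.3 -77.3 587.4 -77.3  53.7  82.2  64.5  63.4]
base [255.6 171. ] [596.9  74.  597.   74.   64.8 116.   91.1  91. ]
[187 230 148] [144 204 239] [177 223 145]
brush 1.1078 cup 1.1347 dab 1.116 long 1.1372 base 1.1492 block 1.1369 plate 1.1264 short 1.1655 side brush [339.9 318.9] [438.  232.8 437.  234.4  52.3 123.  108.6 105.8]
side cup [345.3 264.5] [434.9  77.8 435.2  77.4  64.3  70.8  96.7  93.6]
side base [271.3 257.9] [594.8  69.3 594.7  75.   64.6 137.7  91.   91.9]
side dab [347.7 218.2] [438.8 -74.7 438.4 -73.7  34.8  81.2  93.8  90.9]
side block [287.9 216.3] [584.5 -74.3 584.4 -74.2  71.7 110.2  64.7  79.2]
side long [349.4 190.7] [ 440.6 -233.   440.5 -233.2   77.2  145.3   84.3   84.5]
side plate [297.4 187.5] [ 589.9 -238.4  588.2 -233.4   60.7  132.6  107.2  105.8]
side short [303.9 164.3] [ 590.4 -376.1  590.2 -375.9   80.9  129.1   92.8   94.2]
```

```bash
cat > go.py <<'E'
# shift (mm) and turn (deg) in tool axes from the present pose to x y z(mm) yaw
import sys; from h import *
from scipy.spatial.transform import Rotation as R
s=robot.sense(); x,y,z,a=map(float,sys.argv[1:5])
R0=R.from_euler('xyz',s['tcp_rot'],degrees=True); R1=R.from_euler('xyz',[180,0,a],degrees=True)
print('t',round(s['time_s'],2),'pos',np.round(np.array(s['ee_pos'])*1000,1),'rot',np.round(s['tcp_rot'],2),'w',round(s['width'],4),'gf',round(s['grasp_force'],1),'F',np.round(s['contact_force'],1))
print('shift',np.round(R0.inv().apply([x,y,z]-np.array(s['ee_pos'])*1000),1),'turn',np.round((R0.inv()*R1).as_rotvec(degrees=True),1))
E
python3 go.py 586 -76 110 64
```

```text
t 0.1 pos [ 257.1 -677.4  217.8] rot [-1.7992e+02  1.0000e-02  2.0790e+01] w 0.0932 gf 0.0 F [-0.   0.1 -0.1]
shift [ 520.9 -445.4  108.4] turn [ -0.1  -0.  -43.2]
```

```bash
python3 -m handwheel '[[[521,-445,108],[0,0,-43],1],[[521,-445,108],[0,0,-43],1],[[521,-445,108],[0,0,-43],1],[[521,-445,108],[0,0,-43],1],[[521,-445,108],[0,0,-43],1],[[521,-445,108],[0,0,-43],1],[[521,-445,108],[0,0,-43],1],[[521,-445,108],[0,0,-43],1]]'; python3 go.py 586 -76 110 64
```

```text
time_s: 0.9
ee_pos: [0.4475, -0.3296, 0.1559]
tcp_rot: [-180.0, -0.0, 63.8]
contact_force: [1.5, -0.3, -0.8]
width: 0.0927
grasp_force: 0.0
t 0.9 pos [ 447.5 -329.6  155.9] rot [-1.7999e+02 -1.0000e-02  6.3760e+01] w 0.0927 gf 0.0 F [ 1.5 -0.3 -0.8]
shift [288.7  12.1  45.9] turn [-0.  -0.  -0.2]
```

```bash
python3 -m handwheel '[[[289,12,46],[0,0,0],1],[[289,12,46],[0,0,0],1],[[289,12,46],[0,0,0],1],[[289,12,46],[0,0,0],1],[[289,12,46],[0,0,0],1],[[289,12,46],[0,0,0],1],[[289,12,46],[0,0,0],1],[[289,12,46],[0,0,0],1]]'; python3 go.py 586 -76 26 64
python3 - <<'E'
from h import *
d=grab('top','t1'); grab('side','s1')
cv2.imwrite('pics/s1c.png',cv2.resize(load('side')['frame'][120:300,200:420],None,fx=3,fy=3))
E
```

```text
time_s: 1.7
ee_pos: [0.5854, -0.0762, 0.1097]
tcp_rot: [-179.9, 0.0, 63.9]
contact_force: [-0.2, -0.9, -0.7]
width: 0.0927
grasp_force: 0.0
t 1.7 pos [585.4 -76.2 109.7] rot [-1.7994e+02  3.0000e-02  6.3940e+01] w 0.0927 gf 0.0 F [-0.2 -0.9 -0.7]
shift [ 0.5  0.6 83.7] turn [-0.1  0.  -0.1]
```

View pics/s1c.png

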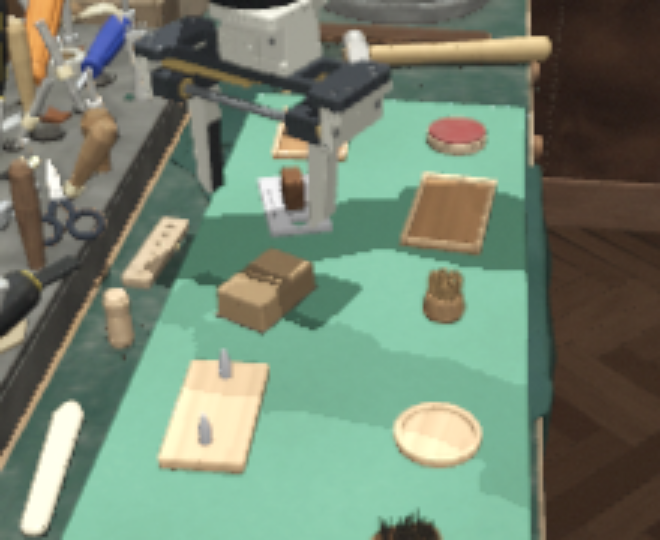

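The fingers hang above the block (crop about (265,285)) and straddle it. Next: descend and close.

```bash
python3 -m handwheel '[[[0,0,45],[0,0,0],1],[[0,0,75],[0,0,0],1],[[0,0,83],[0,0,0],1],[[0,0,83],[0,0,0],1],[[0,0,83],[0,0,0],0.3],[[0,0,83],[0,0,0],0.3],[[0,0,83],[0,0,0],0.3],[[0,0,83],[0,0,0],0.3]]'; python3 -m handwheel '[[[0,0,0],[0,0,0],0.3],[[0,0,0],[0,0,0],0.3]]'; python3 go.py 592 -378 110 92.9
```

```text
time_s: 2.6
ee_pos: [0.5859, -0.0774, 0.0282]
tcp_rot: [179.9, -0.0, 63.8]
contact_force: [0.6, -0.3, -0.4]
width: 0.0654
grasp_force: 0.0
time_s: 2.8
ee_pos: [0.5856, -0.0773, 0.0276]
tcp_rot: [180.0, -0.0, 63.8]
contact_force: [-0.1, -0.8, 1.0]
width: 0.0493
grasp_force: 0.2
t 2.8 pos [585.6 -77.3  27.6] rot [179.98  -0.    63.8 ] w 0.0493 gf 0.2 F [-0.1 -0.8  1. ]
shift [-267.   138.5  -82.4] turn [  0.    0.  -29.1]
```

```bash
python3 -m handwheel '[[[0,0,0],[0,0,0],0],[[0,0,0],[0,0,0],0],[[0,0,0],[0,0,0],0],[[0,0,-30],[0,0,0],0],[[0,0,-60],[0,0,0],0],[[0,0,-60],[0,0,0],0]]';  python3 - <<'E'
from h import *
grab('top','t2'); grab('side','s2')
cv2.imwrite('pics/s2c.png',cv2.resize(load('side')['frame'][120:300,200:420],None,fx=3,fy=3))
E
python3 go.py 592 -378 80 92.9
```

```text
time_s: 3.4
ee_pos: [0.5872, -0.0774, 0.0902]
tcp_rot: [179.8, -0.1, 63.8]
contact_force: [0.9, 0.7, -0.5]
width: 0.049
grasp_force: 30.0
t 3.5 pos [585.6 -77.4  87.5] rot [ 1.7995e+02 -2.0000e-02  6.3780e+01] w 0.049 gf 30.0 F [-0.5 -0.2 -1. ]
shift [-266.9  138.5    7.5] turn [  0.   -0.  -29.1]
```

View pics/s2c.png

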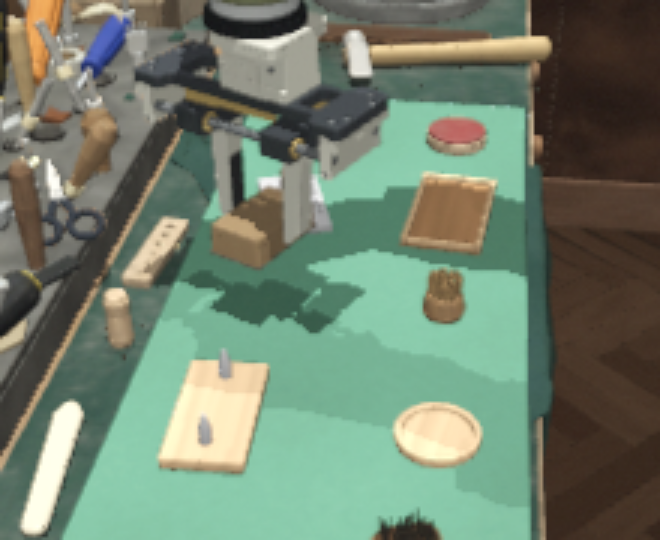

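The block (crop (255,230)) is held level, clear of the board. Carry it to the short tray.

```bash
python3 -m handwheel '[[[-20,10,0],[0,0,-4],0],[[-65,33,0],[0,0,-11],0],[[-110,57,0],[0,0,-18],0],[[-155,80,0],[0,0,-25],0],[[-200,104,0],[0,0,-29],0],[[-240,124,0],[0,0,-29],0],[[-267,138,0],[0,0,-29],0],[[-267,138,0],[0,0,-29],0]]'; python3 -m handwheel '[[[0,0,0],[0,0,0],0],[[0,0,0],[0,0,0],0]]'; python3 go.py 592 -378 31 92.9
python3 - <<'E'
from meas import *
d=grab('top'); grab('side'); v=load('side')
cv2.imwrite('pics/s3c.png',np.hstack([cv2.resize(v['frame'][100:220,250:400],None,fx=2.6,fy=2.6),cv2.resize(d['frame'][130:250,350:500],None,fx=2.6,fy=2.6)]))
E
```

```text
time_s: 4.3
ee_pos: [0.5887, -0.3841, 0.0847]
tcp_rot: [-179.8, 0.1, 92.4]
contact_force: [0.1, -0.4, -1.2]
width: 0.0486
grasp_force: 30.0
time_s: 4.5
ee_pos: [0.5913, -0.3756, 0.0862]
tcp_rot: [-179.9, -0.1, 92.9]
contact_force: [0.5, 0.2, -0.8]
width: 0.0491
grasp_force: 30.0
t 4.5 pos [ 591.3 -375.6   86.2] rot [-1.7993e+02 -1.2000e-01  9.2900e+01] w 0.0491 gf 30.0 F [ 0.5  0.2 -0.8]
shift [-2.5  0.6 55.2] turn [-0.1 -0.1 -0. ]
```

View pics/s3c.png

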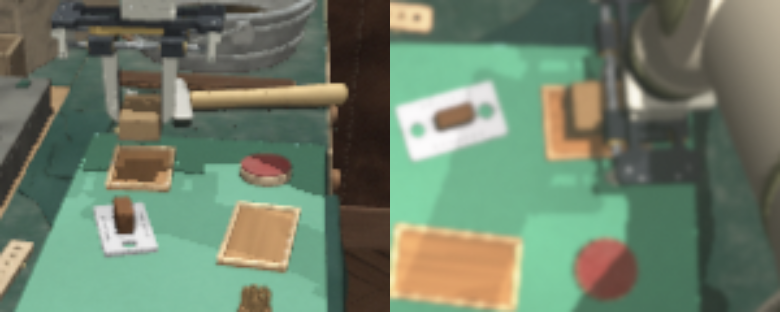

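The block hangs over the short tray (left crop (138,120), tray (142,167)). I'll lower it gently.

```bash
python3 -m handwheel '[[[0,0,25],[0,0,0],0],[[0,0,42],[0,0,0],0],[[0,0,48],[0,0,0],0],[[0,0,52],[0,0,0],0],[[0,0,54],[0,0,0],0],[[0,0,55],[0,0,0],0],[[0,0,55],[0,0,0],0]]'; python3 go.py 592 -378 30.6 92.9
```

```text
time_s: 5.3
ee_pos: [0.5916, -0.378, 0.0328]
tcp_rot: [180.0, 0.0, 92.8]
contact_force: [-0.3, 0.2, -1.2]
width: 0.0484
grasp_force: 30.0
t 5.3 pos [ 591.6 -378.    32.8] rot [1.7997e+02 2.0000e-02 9.2780e+01] w 0.0484 gf 30.0 F [-0.3  0.2 -1.2]
shift [-0.1  0.3  2.2] turn [ 0.   0.  -0.1]
```

```bash
python3 -m handwheel '[[[0,0,2],[0,0,0],0],[[0,0,2],[0,0,0],0],[[0,0,2],[0,0,0],0.75],[[0,0,2],[0,0,0],0.75],[[0,0,2],[0,0,0],0.75],[[0,0,-15],[0,0,0],0.9],[[0,0,-50],[0,0,0],1],[[0,0,-80],[0,0,0],1]]'; python3 go.py 438 231 110 108.2; python3 -c "
from meas import *
v=grab('side');cv2.imwrite('pics/s4c.png',cv2.resize(v['frame'][120:220,250:400],None,fx=3,fy=3))"
```

```text
time_s: 6.1
ee_pos: [0.5915, -0.3777, 0.1145]
tcp_rot: [180.0, -0.0, 92.8]
contact_force: [0.5, 0.6, -0.6]
width: 0.089
grasp_force: 0.0
t 6.1 pos [ 591.5 -377.7  114.5] rot [179.99  -0.    92.8 ] w 0.089 gf 0.0 F [ 0.5  0.6 -0.6]
shift [ 615.4 -123.6    4.5] turn [  0.   -0.  -15.4]
```

View pics/s4c.png

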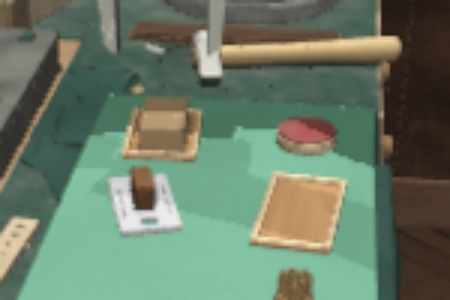

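The block sits in the short tray (crop (163,125)), rim visible around it. On to the brush.

```bash
python3 -m handwheel '[[[615,-124,4],[0,0,-15],1],[[615,-124,4],[0,0,-15],1],[[615,-124,4],[0,0,-15],1],[[615,-124,4],[0,0,-15],1],[[615,-124,4],[0,0,-15],1],[[615,-124,4],[0,0,-15],1],[[615,-124,4],[0,0,-15],1],[[615,-124,4],[0,0,-15],1]]'; python3 go.py 438 231 110 108.2
```

```text
time_s: 6.95
ee_pos: [0.4932, 0.0117, 0.1109]
tcp_rot: [179.9, 0.0, 107.8]
contact_force: [0.4, 0.3, 0.3]
width: 0.0932
grasp_force: 0.0
t 6.95 pos [493.2  11.7 110.9] rot [1.7991e+02 4.0000e-02 1.0777e+02] w 0.0932 gf 0.0 F [0.4 0.3 0.3]
shift [225.6  14.4   0.7] turn [ 0.1  0.  -0.4]
```

```bash
python3 -m handwheel '[[[45,3,0],[0,0,0],1],[[90,6,0],[0,0,0],1],[[135,9,0],[0,0,0],1],[[180,12,0],[0,0,0],1],[[215,14,0],[0,0,0],1],[[225,14,0],[0,0,0],1],[[225,14,0],[0,0,0],1],[[225,14,0],[0,0,0],1]]'; python3 go.py 438 231 27 108.2; python3 -c "
from meas import *
v=grab('side');cv2.imwrite('pics/s5c.png',cv2.resize(v['frame'][180:360,200:420],None,fx=3,fy=3))"
```

```text
time_s: 7.75
ee_pos: [0.4383, 0.2273, 0.1101]
tcp_rot: [-180.0, 0.1, 107.7]
contact_force: [-0.0, -0.7, -0.5]
width: 0.0929
grasp_force: 0.0
t 7.75 pos [438.3 227.3 110.1] rot [-1.8000e+02  6.0000e-02  1.0775e+02] w 0.0929 gf 0.0 F [-0.  -0.7 -0.5]
shift [ 3.7  0.9 83.1] turn [-0.   0.1 -0.5]
```

View pics/s5c.png

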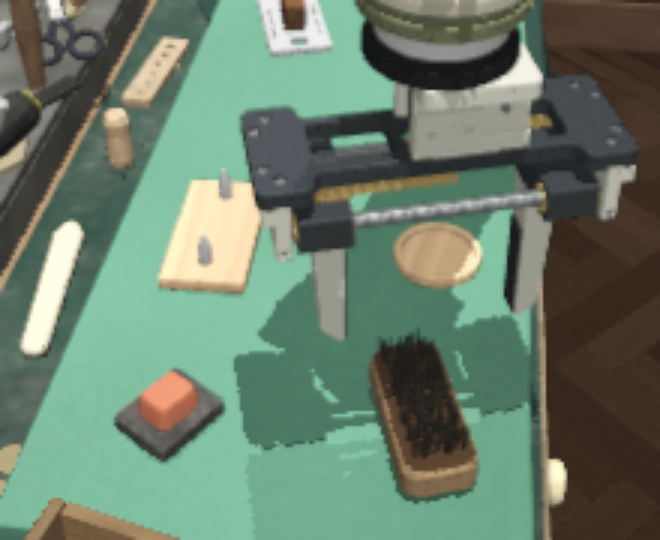

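The open fingers straddle the brush (crop (425,415)) as seen along its long side. Descend and grip.

```bash
python3 -m handwheel '[[[2,1,45],[0,0,0],1],[[2,1,75],[0,0,0],1],[[2,1,83],[0,0,0],1],[[2,1,83],[0,0,0],0],[[2,1,83],[0,0,0],0],[[2,1,83],[0,0,0],0],[[2,1,83],[0,0,0],0],[[2,1,83],[0,0,0],0]]'; python3 -m handwheel '[[[0,0,0],[0,0,0],0],[[0,0,0],[0,0,0],0],[[0,0,0],[0,0,0],0],[[0,0,0],[0,0,0],0]]';python3 go.py 441.7 -234.6 80 84.2
```

```text
time_s: 8.6
ee_pos: [0.4387, 0.2308, 0.0276]
tcp_rot: [179.9, -0.0, 107.8]
contact_force: [0.2, 0.2, -0.3]
width: 0.0572
grasp_force: 0.0
time_s: 9.0
ee_pos: [0.4385, 0.2308, 0.0271]
tcp_rot: [180.0, 0.0, 107.8]
contact_force: [0.2, -0.0, 5.6]
width: 0.0453
grasp_force: 30.0
t 9.0 pos [438.5 230.8  27.1] rot [179.97   0.   107.79] w 0.0453 gf 30.0 F [ 0.2 -0.   5.6]
shift [-444.1 -139.1  -53. ] turn [ 0.  -0.  23.6]
```

```bash
python3 -m handwheel '[[[0,0,-30],[0,0,0],0],[[0,0,-62],[0,0,0],0],[[-20,-6,-64],[0,0,4],0],[[-60,-19,-64],[0,0,8],0],[[-105,-33,-64],[0,0,12],0],[[-150,-47,-64],[0,0,16],0],[[-195,-61,-64],[0,0,20],0],[[-240,-75,-64],[0,0,23],0]]'; python3 go.py 441.7 -234.6 90 84.2
```

```text
time_s: 9.8
ee_pos: [0.4392, -0.0232, 0.0902]
tcp_rot: [-179.9, 0.0, 84.5]
contact_force: [0.9, 0.1, -1.0]
width: 0.0454
grasp_force: 30.0
t 9.8 pos [439.2 -23.2  90.2] rot [-1.7995e+02  3.0000e-02  8.4530e+01] w 0.0454 gf 30.0 F [ 0.9  0.1 -1. ]
shift [-210.2   22.7    0.3] turn [-0.1  0.   0.3]
```

```bash
python3 -m handwheel '[[[-45,5,0],[0,0,0],0],[[-90,10,0],[0,0,0],0],[[-135,15,0],[0,0,0],0],[[-175,19,0],[0,0,0],0],[[-200,22,0],[0,0,0],0],[[-210,23,0],[0,0,0],0],[[-210,23,0],[0,0,0],0],[[-210,23,0],[0,0,0],0]]'; python3 -m handwheel '[[[0,0,0],[0,0,0],0],[[0,0,0],[0,0,0],0]]'; python3 go.py 441.7 -234.6 30 84.2
python3 - <<'E'
from meas import *
d=grab('top'); v=grab('side')
cv2.imwrite('pics/s6c.png',np.hstack([cv2.resize(v['frame'][100:250,260:410],None,fx=2.6,fy=2.6),cv2.resize(d['frame'][150:300,300:450],None,fx=2.6,fy=2.6)]))
E
```

```text
time_s: 10.6
ee_pos: [0.4436, -0.2306, 0.0904]
tcp_rot: [-180.0, -0.0, 84.8]
contact_force: [-0.8, 0.1, -0.9]
width: 0.0454
grasp_force: 30.0
time_s: 10.8
ee_pos: [0.4443, -0.2305, 0.0908]
tcp_rot: [-180.0, -0.0, 84.9]
contact_force: [0.8, -0.4, -1.0]
width: 0.0454
grasp_force: 30.0
t 10.8 pos [ 444.3 -230.5   90.8] rot [-1.7999e+02 -2.0000e-02  8.4920e+01] w 0.0454 gf 30.0 F [ 0.8 -0.4 -1. ]
shift [-4.4 -2.2 60.8] turn [-0.  -0.   0.7]
```

View pics/s6c.png

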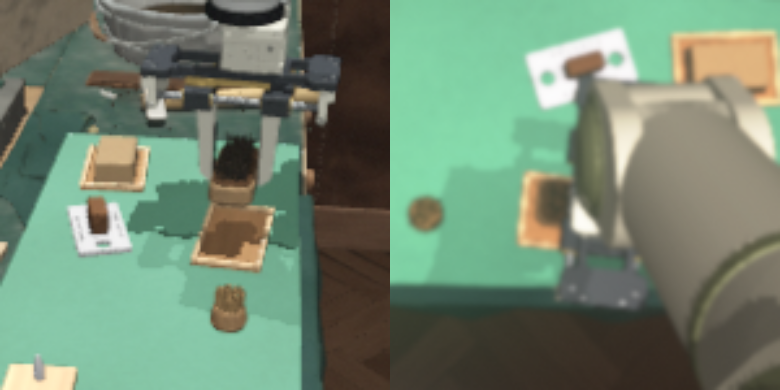

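The brush is held upright over the long tray (left crop (235,185), tray (232,237)). Correct by 4 mm and lower.

```bash
python3 -m handwheel '[[[-4,-2,20],[0,0,0.7],0],[[-4,-2,40],[0,0,0.7],0],[[-4,-2,50],[0,0,0.7],0],[[-4,-2,55],[0,0,0.7],0],[[-4,-2,58],[0,0,0.7],0],[[-4,-2,59],[0,0,0.7],0],[[-4,-2,59],[0,0,0.7],0]]'; python3 go.py 441.7 -234.6 30.1 84.2
```

```text
time_s: 11.6
ee_pos: [0.4419, -0.2358, 0.0321]
tcp_rot: [180.0, 0.0, 84.1]
contact_force: [0.4, -0.6, -1.1]
width: 0.0452
grasp_force: 30.0
t 11.6 pos [ 441.9 -235.8   32.1] rot [1.7997e+02 1.0000e-02 8.4090e+01] w 0.0452 gf 30.0 F [ 0.4 -0.6 -1.1]
shift [ 1.2 -0.3  2. ] turn [ 0.   0.  -0.1]
```

```bash
python3 -m handwheel '[[[0,0,2],[0,0,0],0],[[0,0,2],[0,0,0],0],[[0,0,2],[0,0,0],0.75],[[0,0,2],[0,0,0],0.75],[[0,0,2],[0,0,0],0.75],[[0,0,-15],[0,0,0],0.9],[[0,0,-50],[0,0,0],0.9],[[0,0,-80],[0,0,0],0.9]]'; python3 go.py 439 -77 110 84
```

```text
time_s: 12.4
ee_pos: [0.4413, -0.2354, 0.1126]
tcp_rot: [-179.9, -0.0, 84.1]
contact_force: [-0.3, -0.5, 0.7]
width: 0.0828
grasp_force: 0.0
t 12.4 pos [ 441.3 -235.4  112.6] rot [-1.7993e+02 -3.0000e-02  8.4110e+01] w 0.0828 gf 0.0 F [-0.3 -0.5  0.7]
shift [157.3 -18.5   2.7] turn [-0.1 -0.   0.1]
```

```bash
python3 -m handwheel '[[[45,-5,2],[0,0,0],1],[[90,-10,2],[0,0,0],1],[[130,-15,2],[0,0,0],1],[[152,-18,2],[0,0,0],1],[[157,-18,2],[0,0,0],1],[[157,-18,2],[0,0,0],1],[[157,-18,2],[0,0,0],1]]'; python3 go.py 439 -77.5 25.5 84
python3 - <<'E'
from meas import *
d=grab('top'); v=grab('side')
cv2.imwrite('pics/s7c.png',np.hstack([cv2.resize(v['frame'][120:270,260:410],None,fx=2.6,fy=2.6),cv2.resize(d['frame'][150:300,310:460],None,fx=2.6,fy=2.6)]))
E
```

```text
time_s: 13.1
ee_pos: [0.4399, -0.0788, 0.1097]
tcp_rot: [-180.0, 0.0, 84.0]
contact_force: [0.4, -1.1, -0.0]
width: 0.0928
grasp_force: 0.0
t 13.1 pos [439.9 -78.8 109.7] rot [-1.7999e+02  3.0000e-02  8.4020e+01] w 0.0928 gf 0.0 F [ 0.4 -1.1 -0. ]
shift [ 1.3 -1.  84.2] turn [-0.  0.  0.]
```

View pics/s7c.png

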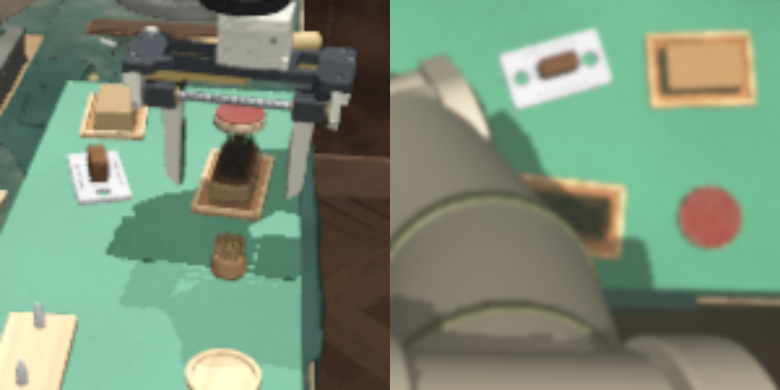

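The cork block is well centred in the short tray (right crop (703,65)) and the brush lies in the long tray (600,215). Now grip the dauber.

```bash
python3 -m handwheel '[[[1,0,40],[0,0,0],1],[[1,0,70],[0,0,0],1],[[1,0,82],[0,0,0],1],[[1,0,84],[0,0,0],1],[[1,0,84],[0,0,0],0],[[1,0,84],[0,0,0],0],[[1,0,84],[0,0,0],0],[[1,0,84],[0,0,0],0]]'; python3 -m handwheel '[[[0,0,0],[0,0,0],0],[[0,0,0],[0,0,0],0],[[0,0,0],[0,0,0],0],[[0,0,0],[0,0,0],0],[[0,0,0],[0,0,0],0]]';python3 go.py 436.4 76.5 80 84
```

```text
time_s: 14.0
ee_pos: [0.4404, -0.077, 0.0265]
tcp_rot: [179.9, -0.0, 84.1]
contact_force: [-1.1, 0.3, -0.6]
width: 0.0658
grasp_force: 0.0
time_s: 14.5
ee_pos: [0.4401, -0.0767, 0.0258]
tcp_rot: [180.0, 0.0, 84.1]
contact_force: [-0.7, 0.1, 2.4]
width: 0.0351
grasp_force: 30.0
t 14.5 pos [440.1 -76.7  25.8] rot [180.     0.    84.09] w 0.0351 gf 30.0 F [-0.7  0.1  2.4]
shift [152.  -19.4 -54.2] turn [0.  0.  0.1]
```

```bash
python3 -m handwheel '[[[0,0,-30],[0,0,0],0],[[0,0,-52],[0,0,0],0],[[30,-4,-54],[0,0,0],0],[[72,-9,-54],[0,0,0],0],[[115,-14,-54],[0,0,0],0],[[145,-18,-54],[0,0,0],0],[[152,-19,-54],[0,0,0],0],[[152,-19,-54],[0,0,0],0]]'; python3 -m handwheel '[[[0,0,0],[0,0,0],0],[[0,0,0],[0,0,0],0]]'; python3 go.py 436.4 76.5 28.8 84
python3 - <<'E'
from meas import *
d=grab('top'); v=grab('side')
cv2.imwrite('pics/s8c.png',np.hstack([cv2.resize(v['frame'][180:330,250:400],None,fx=2.6,fy=2.6),cv2.resize(d['frame'][150:300,180:330],None,fx=2.6,fy=2.6)]))
E
```

```text
time_s: 15.3
ee_pos: [0.4366, 0.0775, 0.0797]
tcp_rot: [-180.0, 0.0, 84.2]
contact_force: [-0.2, -1.3, -0.8]
width: 0.0349
grasp_force: 30.0
time_s: 15.5
ee_pos: [0.4366, 0.0749, 0.0797]
tcp_rot: [-180.0, 0.0, 84.0]
contact_force: [-0.1, 0.3, -0.1]
width: 0.0349
grasp_force: 30.0
t 15.5 pos [436.6  74.9  79.7] rot [-1.7997e+02  5.0000e-02  8.3970e+01] w 0.0349 gf 30.0 F [-0.1  0.3 -0.1]
shift [ 1.6 -0.4 50.9] turn [-0.  0. -0.]
```

View pics/s8c.png

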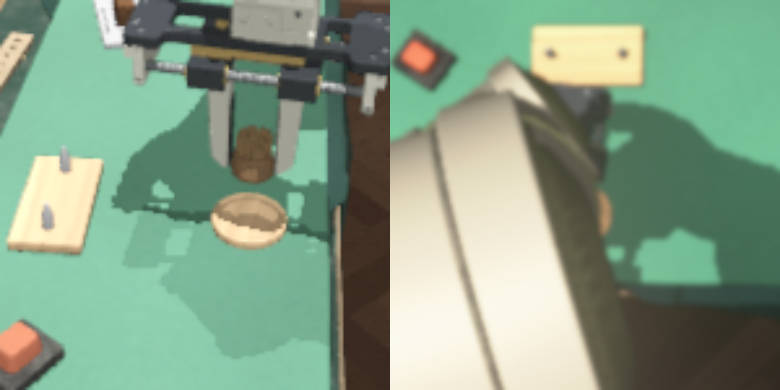

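The dauber is held over the cup (left crop (253,155), cup (249,220)). Lower and release.

```bash
python3 -m handwheel '[[[1,0,20],[0,0,0],0],[[1,0,38],[0,0,0],0],[[1,0,45],[0,0,0],0],[[1,0,48],[0,0,0],0],[[1,0,50],[0,0,0],0],[[1,0,50],[0,0,0],0]]'; python3 go.py 436.4 76.5 28.8 84
```

```text
time_s: 16.2
ee_pos: [0.437, 0.0773, 0.03]
tcp_rot: [180.0, -0.0, 84.1]
contact_force: [0.3, -0.2, -0.4]
width: 0.0355
grasp_force: 30.0
t 16.2 pos [437.   77.3  30. ] rot [179.99  -0.    84.08] w 0.0355 gf 30.0 F [ 0.3 -0.2 -0.4]
shift [-0.9 -0.5  1.2] turn [ 0.  -0.   0.1]
```

```bash
python3 -m handwheel '[[[-1,0,1],[0,0,0],0],[[-1,0,1],[0,0,0],0],[[-1,0,1],[0,0,0],0.6],[[-1,0,1],[0,0,0],0.6],[[-1,0,1],[0,0,0],0.6],[[-1,0,-15],[0,0,0],0.8],[[-1,0,-50],[0,0,0],0.8],[[-1,0,-80],[0,0,0],0.8]]'; python3 go.py 589.8 -232.5 110 107.3
```

```text
time_s: 17.0
ee_pos: [0.4363, 0.0765, 0.1107]
tcp_rot: [-179.9, 0.0, 84.1]
contact_force: [0.6, -0.6, 0.1]
width: 0.0731
grasp_force: 0.0
t 17.0 pos [436.3  76.5 110.7] rot [-1.7993e+02  3.0000e-02  8.4120e+01] w 0.0731 gf 0.0 F [ 0.6 -0.6  0.1]
shift [-291.6  184.4    0.7] turn [ -0.1   0.  -23.2]
```

```bash
python3 -m handwheel '[[[-292,184,0],[0,0,-23],0.7],[[-292,184,0],[0,0,-23],0.7],[[-292,184,0],[0,0,-23],0.7],[[-292,184,0],[0,0,-23],0.7],[[-292,184,0],[0,0,-23],0.7],[[-292,184,0],[0,0,-23],0.7],[[-292,184,0],[0,0,-23],0.7],[[-292,184,0],[0,0,-23],0.7]]';  python3 -m handwheel '[[[0,0,0],[0,0,0],0.7],[[0,0,0],[0,0,0],0.7]]'; python3 go.py 589.3 -232 31 107.3
python3 - <<'E'
from meas import *
d=grab('top'); v=grab('side')
cv2.imwrite('pics/s9c.png',np.hstack([cv2.resize(v['frame'][110:260,250:400],None,fx=2.6,fy=2.6),cv2.resize(d['frame'][150:300,180:330],None,fx=2.6,fy=2.6)]))
for c in blobs(d,(162,148,466,258)): print(np.round(c.mean(0),1),rect(d,c,.024))
E
```

```text
time_s: 17.8
ee_pos: [0.5908, -0.2404, 0.109]
tcp_rot: [180.0, 0.2, 106.6]
contact_force: [-0.7, 0.1, -0.1]
width: 0.065
grasp_force: 0.0
time_s: 18.0
ee_pos: [0.5892, -0.2316, 0.1096]
tcp_rot: [-180.0, -0.1, 107.2]
contact_force: [-0.5, 0.2, -0.8]
width: 0.0651
grasp_force: 0.0
t 18.0 pos [ 589.2 -231.6  109.6] rot [-1.7997e+02 -6.0000e-02  1.0716e+02] w 0.0651 gf 0.0 F [-0.5  0.2 -0.8]
shift [-0.5  0.  78.6] turn [-0.  -0.1 -0.1]
[252.5 232.2] [437.3  74.9 437.2  75.   65.   65.3  55.3  63.5]
[374.4 232.5] [ 442.2 -235.5  442.4 -235.4   78.5  132.3   84.1   84.3]
[192.5 172.7] [588.9 237.7 589.2 238.   45.2  55.3  56.9  57.1]
[255.7 171.1] [596.9  74.  596.9  73.8  64.8 115.8  91.1  91.1]
[417.5 196.1] [ 525.1 -328.4  545.7 -360.9  289.   304.5   90.9   35.2]
[360.2 179.9] [ 578.6 -198.9  578.6 -198.7   10.7   10.8  135.1   99.3]
[162.6 160.9] [618.5 316.1 626.7 318.3   9.9  74.3   4.5   2.8]
```

View pics/s9c.png

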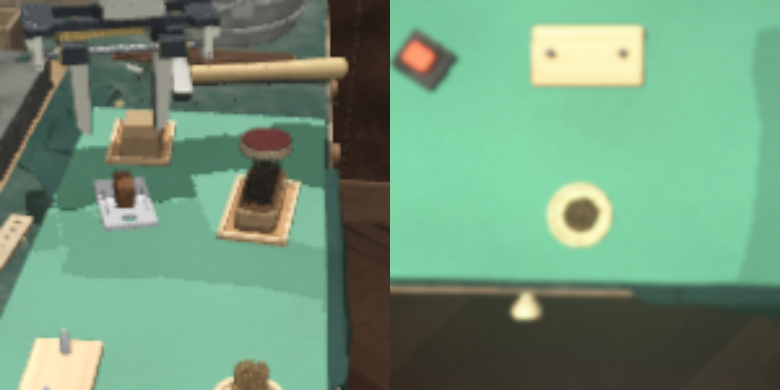

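The dauber stands centred in the cup (right crop (580,214)), and the brush is down inside its tray. Next: grip the plate's bar.

```bash
python3 -m handwheel '[[[0,0,40],[0,0,0],0.7],[[0,0,68],[0,0,0],0.7],[[0,0,77],[0,0,0],0.6],[[0,0,78],[0,0,0],0],[[0,0,78],[0,0,0],0],[[0,0,78],[0,0,0],0],[[0,0,78],[0,0,0],0],[[0,0,78],[0,0,0],0]]'; python3 -m handwheel '[[[0,0,0],[0,0,0],0],[[0,0,0],[0,0,0],0],[[0,0,0],[0,0,0],0],[[0,0,0],[0,0,0],0],[[0,0,0],[0,0,0],0]]';python3 go.py 595.7 75.5 95 91.1
```

```text
time_s: 18.9
ee_pos: [0.5901, -0.2332, 0.0326]
tcp_rot: [179.9, 0.0, 107.1]
contact_force: [0.1, -0.3, 0.1]
width: 0.0217
grasp_force: 0.0
time_s: 19.4
ee_pos: [0.5902, -0.2332, 0.0326]
tcp_rot: [180.0, 0.1, 107.1]
contact_force: [-0.6, -0.0, 6.7]
width: 0.0196
grasp_force: 30.0
t 19.4 pos [ 590.2 -233.2   32.6] rot [1.7995e+02 5.0000e-02 1.0708e+02] w 0.0196 gf 30.0 F [-0.6 -0.   6.7]
shift [293.4  96.  -62.6] turn [ 0.1  0.  16. ]
```

```bash
python3 -m handwheel '[[[0,0,-30],[0,0,0],0],[[0,0,-58],[0,0,0],0],[[30,10,-63],[0,0,4],0],[[75,25,-63],[0,0,8],0],[[120,39,-63],[0,0,12],0],[[163,53,-63],[0,0,16],0],[[206,67,-63],[0,0,16],0],[[245,80,-63],[0,0,16],0]]'; python3 go.py 596 75 95 91.1
```

```text
time_s: 20.2
ee_pos: [0.5938, 0.0271, 0.0948]
tcp_rot: [-180.0, -0.0, 91.1]
contact_force: [0.3, -0.1, -1.9]
width: 0.0195
grasp_force: 30.0
t 20.2 pos [593.8  27.1  94.8] rot [-1.7999e+02 -1.0000e-02  9.1120e+01] w 0.0195 gf 30.0 F [ 0.3 -0.1 -1.9]
shift [47.9  3.2 -0.2] turn [-0. -0.  0.]
```

```bash
python3 -m handwheel '[[[25,2,0],[0,0,0],0],[[42,3,0],[0,0,0],0],[[48,3,0],[0,0,0],0],[[48,3,8],[0,0,0],0],[[48,3,13],[0,0,0],0],[[48,3,13],[0,0,0],0],[[48,3,13],[0,0,0],0],[[48,3,13],[0,0,0],0]]'; python3 -m handwheel '[[[0,0,0],[0,0,0],0],[[0,0,0],[0,0,0],0],[[0,0,0],[0,0,0],0]]'; python3 go.py 596 75 80 91.1
python3 - <<'E'
from meas import *
d=grab('top'); v=grab('side')
cv2.imwrite('pics/s10c.png',np.hstack([cv2.resize(v['frame'][190:290,230:330],None,fx=4,fy=4,interpolation=cv2.INTER_CUBIC),cv2.resize(d['frame'][130:230,210:310],None,fx=4,fy=4,interpolation=cv2.INTER_CUBIC)]))
E
```

```text
time_s: 21.0
ee_pos: [0.5964, 0.0719, 0.0817]
tcp_rot: [-180.0, 0.0, 91.0]
contact_force: [0.1, 0.2, -1.6]
width: 0.0196
grasp_force: 30.0
time_s: 21.3
ee_pos: [0.5964, 0.0728, 0.0819]
tcp_rot: [180.0, -0.0, 91.1]
contact_force: [-0.1, 0.6, -2.7]
width: 0.0198
grasp_force: 30.0
t 21.3 pos [596.4  72.8  81.9] rot [179.99  -0.    91.09] w 0.0198 gf 30.0 F [-0.1  0.6 -2.7]
shift [ 2.2 -0.3  1.9] turn [ 0. -0. -0.]
```

View pics/s10c.png

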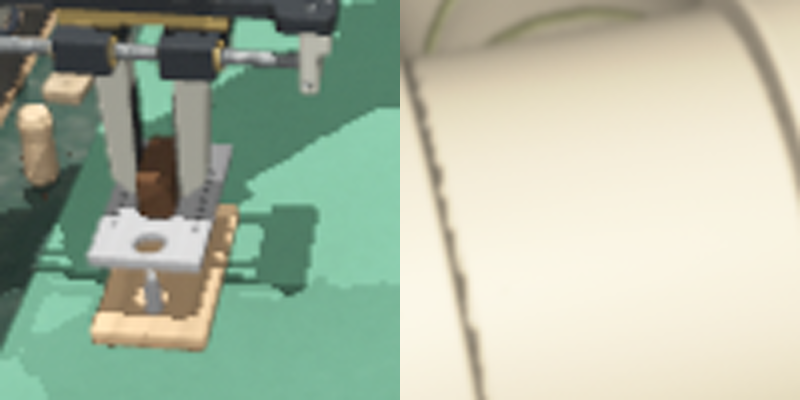

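The side view shows the plate level above the base: near hole at crop (150,243), near dowel below it at (152,290). The arm hides the base in the top view. I'll measure hole against dowel numerically in the side view.

Run:
```python
from meas import *
S=6
def up(f,x0,y0,x1,y1): return cv2.resize(f[y0:y1,x0:x1].astype(np.float32),None,fx=S,fy=S,interpolation=cv2.INTER_CUBIC)
f0=cv2.imread('pics/side0.png'); v=load('side')
# dowels: grey (small R-B) on wood
for (x0,y0,x1,y1) in ((258,250,275,277),(265,232,282,255)):
    g=up(f0,x0,y0,x1,y1); m=((g[...,2]-g[...,0])<35).astype(np.uint8)
    m&=((g[...,1]-g[...,2])<20).astype(np.uint8)
    for c in cv2.findContours(m,0,1)[0]:
        if cv2.contourArea(c)<S*S*6: continue
        p=(c[:,0]+.5)/S-.5+[x0,y0]; t=p[p[:,1]<p[:,1].min()+.4].mean(0); b=p[p[:,1]>p[:,1].max()-1.].mean(0)
        print('dowel tip',t.round(1),onplane(v,t,.054)[0].round(4),'foot',b.round(1),onplane(v,b,.030)[0].round(4),'cen',p.mean(0).round(1))
# hole in plate
x0,y0,x1,y1=250,240,288,262
g=up(v['frame'],x0,y0,x1,y1); gr=g.min(axis=2); print(v['frame'][251,262:275].tolist())
m=(gr<150).astype(np.uint8)
for c in cv2.findContours(m,0,1)[0]:
    p=(c[:,0]+.5)/S-.5+[x0,y0]; a=cv2.contourArea(c)/S/S
    if 8<a<80: 
        e=(p.min(0)+p.max(0))/2; print('hole',a,e.round(1),(p.max(0)-p.min(0)).round(1),onplane(v,e,.0734)[0].round(4),onplane(v,e,.0704)[0].round(4))
print(proj(v,[[.596,.075+.036,.0734],[.596,.075+.036,.054],[.596,.075+.036,.030]]).round(1).tolist())
```

```text
dowel tip [267.2 257.6] [0.5936 0.1124 0.054 ] foot [267.8 267.5] [0.5932 0.1156 0.03  ] cen [267.7 262.9]
dowel tip [274.1 236.2] [0.5946 0.0411 0.054 ] foot [274.8 245.5] [0.594  0.0433 0.03  ] cen [273.4 240.5]
[[212, 211, 211], [153, 155, 156], [101, 119, 135], [96, 121, 141], [93, 121, 143], [92, 122, 146], [93, 122, 147], [93, 123, 147], [122, 139, 154], [187, 189, 191], [222, 221, 221], [222, 222, 222], [224, 224, 224]]
[[265.5, 249.6], [266.2, 257.0], [267.0, 265.9]]
```

Run:
```python
from meas import *
S=6; v=load('side'); x0,y0,x1,y1=259,245,276,256
g=cv2.resize(v['frame'][y0:y1,x0:x1].astype(np.float32),None,fx=S,fy=S,interpolation=cv2.INTER_CUBIC).min(axis=2)
for c in cv2.findContours((g<155).astype(np.uint8),0,1)[0]:
    p=(c[:,0]+.5)/S-.5+[x0,y0]; a=cv2.contourArea(c)/S/S
    if a>5:
        e=(p.min(0)+p.max(0))/2; print('hole',a,e.round(1),p.min(0).round(1),p.max(0).round(1),onplane(v,e,.0734)[0].round(4),onplane(v,e,.0704)[0].round(4))
```

```text
hole 22.625 [266.8 250.8] [263.1 248.9] [270.6 252.6] [0.5926 0.1141 0.0734] [0.5936 0.1106 0.0704]
```

Hole and dowel agree to about 1 mm in x and within 1–2 mm in y, inside the 3.5 mm slack. Shift 1 mm and lower, watching the force.

```bash
python3 -m handwheel '[[[1,0,5],[0,0,0],0],[[1,0,10],[0,0,0],0],[[1,0,15],[0,0,0],0],[[1,0,20],[0,0,0],0],[[1,0,23],[0,0,0],0],[[1,0,23],[0,0,0],0]]'; python3 go.py 596 74.5 44.6 91.1
```

```text
time_s: 22.0
ee_pos: [0.596, 0.0738, 0.0581]
tcp_rot: [-179.9, 0.0, 91.1]
contact_force: [-0.5, -0.3, -1.1]
width: 0.0198
grasp_force: 30.0
t 22.0 pos [596.   73.8  58.1] rot [-1.7995e+02  1.0000e-02  9.1090e+01] w 0.0198 gf 30.0 F [-0.5 -0.3 -1.1]
shift [ 0.7  0.1 13.5] turn [-0.1  0.  -0. ]
```

```bash
python3 -m handwheel '[[[0,0,3],[0,0,0],0],[[0,0,6],[0,0,0],0],[[0,0,9],[0,0,0],0],[[0,0,11],[0,0,0],0],[[0,0,12],[0,0,0],0],[[0,0,12],[0,0,0],0]]'; python3 go.py 596 74.5 44.6 91.1
```

```text
time_s: 22.6
ee_pos: [0.5962, 0.0738, 0.0466]
tcp_rot: [-180.0, 0.0, 91.1]
contact_force: [-0.9, 0.4, -1.6]
width: 0.0197
grasp_force: 30.0
t 22.6 pos [596.2  73.8  46.6] rot [-179.98    0.     91.09] w 0.0197 gf 30.0 F [-0.9  0.4 -1.6]
shift [ 0.7 -0.2  2. ] turn [-0.  0. -0.]
```

```bash
python3 -m handwheel '[[[0,0,1],[0,0,0],0],[[0,0,2],[0,0,0],0],[[0,0,2],[0,0,0],0],[[0,0,2],[0,0,0],0]]'; python3 -m handwheel '[[[0,0,0],[0,0,0],0.5],[[0,0,0],[0,0,0],0.5],[[0,0,0],[0,0,0],0.5],[[0,0,-20],[0,0,0],0.6],[[0,0,-60],[0,0,0],0.6],[[0,0,-100],[0,0,0],0.6]]'; python3 go.py 596 -150 200 91.1
```

```text
time_s: 23.0
ee_pos: [0.5963, 0.0738, 0.0448]
tcp_rot: [-180.0, 0.0, 91.1]
contact_force: [0.3, 0.2, -2.0]
width: 0.0196
grasp_force: 30.0
time_s: 23.6
ee_pos: [0.5957, 0.0738, 0.1454]
tcp_rot: [-179.9, 0.0, 91.1]
contact_force: [0.8, 0.0, 0.2]
width: 0.0551
grasp_force: 0.0
t 23.6 pos [595.7  73.8 145.4] rot [-179.9    0.    91.1] w 0.0551 gf 0.0 F [0.8 0.  0.2]
shift [-223.8   -4.1  -54.6] turn [-0.1  0.   0. ]
```

```bash
python3 -m handwheel '[[[-450,0,-120],[0,0,0],0.6],[[-450,0,-120],[0,0,0],0.6],[[-450,0,-120],[0,0,0],0.6],[[-450,0,-120],[0,0,0],0.6],[[-450,0,-120],[0,0,0],0.6],[[-450,0,-120],[0,0,0],0.6],[[-450,0,-120],[0,0,0],0.6],[[-450,0,-120],[0,0,0],0.6]]'; python3 -m handwheel '[[[-250,0,-50],[0,0,0],0.6],[[-250,0,-50],[0,0,0],0.6],[[-250,0,-50],[0,0,0],0.6],[[-250,0,-50],[0,0,0],0.6],[[-250,0,-50],[0,0,0],0.6],[[-250,0,-50],[0,0,0],0.6],[[-250,0,-50],[0,0,0],0.6]]'
python3 - <<'E'
from meas import *
d=grab('top'); v=grab('side')
cv2.imwrite('pics/fin.png',np.vstack([cv2.resize(d['frame'][145:262,160:470],(780,294),interpolation=cv2.INTER_CUBIC),np.hstack([cv2.resize(v['frame'][235:285,240:305],(390,300),interpolation=cv2.INTER_CUBIC),cv2.resize(v['frame'][145:275,275:400],(390,300),interpolation=cv2.INTER_CUBIC)])]))
E
```

```text
time_s: 24.4
ee_pos: [0.6032, -0.3148, 0.2486]
tcp_rot: [180.0, 0.0, 91.1]
contact_force: [1.2, 0.8, 0.1]
width: 0.0557
grasp_force: 0.0
time_s: 25.1
ee_pos: [0.6074, -0.5645, 0.297]
tcp_rot: [-180.0, -0.0, 90.9]
contact_force: [0.9, 1.0, -0.9]
width: 0.0554
grasp_force: 0.0
```

View pics/fin.png

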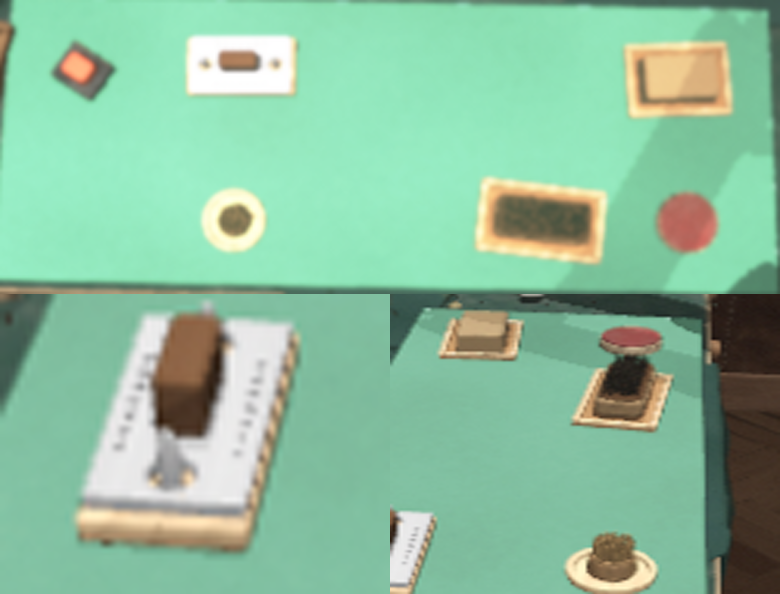

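The final view shows all four seated: plate flat with both dowels through its holes (lower left crop, near dowel (170,460)), and block (685,78), brush (542,218) and dauber (235,220) inside their rims.

```bash
python3 -c "
from rig import robot
print(robot.hand_in())"
```

```text
the job is handed in; nothing more can be done
None
```

All four tools are in their holders and let go, placed in the order you listed, and the job was handed in at about 25 s of robot time; the last picture showed each one fully down, but I was given no verdict.

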